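# Offer up the hinge leaf to the rugged computer and hold the bores in line

### The arm

A 6-joint arm with a two-finger parallel gripper is mounted at the origin on the work surface. World frame = base frame: x ahead of the robot, y to its left, z up, the work surface at z = 0. Lengths are in m, angles in rad, forces in N, time in s.
With the tool pointing down it reaches from about 0.3 to 0.75 m from the base axis. Payload 8.5 kg.
Tool frame: the origin (TCP) lies at the very end of the fingers, on their centre line; the grasp point (between the pads) lies 19 mm behind it; z points along the fingers, y is the direction in which the jaws open and shut (so a half turn about z gives the same grasp; the last joint's range is limited). The gripper opens to 88 mm and grips with 3 to 60 N. Pads are 18 mm wide; open, the fingers measure 123 mm over their backs; the gripper's body (75 mm by 187 mm) begins 45 mm behind the grasp point.
Start: joints at [-0.215, 0.381, 1.297, -0, 1.464, -0.215], TCP at [0.55, 0, 0.201] pointing down, gripper open.
Joint ranges: [-3.11, 3.11], [-0.89, 2.33], [0.22, 2.48], [-1.42, 4.56], [0.17, 2.85], [-2.88, 2.88]. Speed limits (rad/s): [2.39, 2.39, 3.14, 3.14, 3.14, 3.14].

### API

Orientations are given as a unit quaternion [x, y, z, w].
In Python, from workcell import robot, cams gives the robot as it stands. The module is installed in compiled form; this text tells all that it offers.
- The arm moves only by the tool step_arm, never from a script. Its argument "deltas" is a list of rows, each a list of 5 numbers: the shift along the tool's x, y, z in m, then the turn about the tool's z in degrees, then the finger opening in m, from 0 to 0.0881. In form: [[dx, dy, dz, yaw, gripper], ...]. A call has 1 to 10 rows; each row is the pose to reach, as a shift and turn from the pose commanded when the call began, along the tool's axes at that moment; what a row does not reach only later rows make up. A row lasts 1/12 s, in which the tool goes at most 41.7 mm and 7.16 degrees, less where a joint would pass 70% of its speed; a pose out of reach is approached as far as the arm can. A call with a gripper value outside its range is refused whole. The fingers move at their own pace and stop on an object; "squeeze" is the grip in N (left out, the last holds). Time passes only in rows, so rows that repeat a pose let the fingers close. It gives the time, the measured TCP pose, the force and the opening at its end, in the units of the state.
- robot.read_state(): the state, without advancing time (a new reading comes with each control period).
- cams.capture(name): name is "scene" or "side" or "wrist"; returns (picture, depth): 384x512x3 uint8, red, green, blue; 384x512 float32, m along the optical axis (not along the pixel's ray), 0 where there is no reading.
- cams.camera_params(name): a dict with "fx", "fy", "cx", "cy" (pixels), "cam_to_world" (4x4, takes a point from camera to world coordinates). Camera axes: x right, y down, z forward; pixel columns grow to the right and rows downward; lengths in m; the calibration is good to about 2 mm. A picture is of the moment at which its call begins: read the wrist's pose just before it. camera_params takes no time and is no camera call; for the wrist camera it gives the pose at the moment of the call.
- robot.hand_in(): hands the job in, once; it reports no verdict.
The state is a dict: "time_s": time; "joint_positions": joint angles; "joint_velocities": joint speeds; "effort": joint torques, N m; "position": TCP position; "ee_rot": TCP orientation; "force": force on the tool from outside, world axes, zero at the start; "torque": the same for the moment, N m; "finger_gap": finger opening in m.
Only numpy, scipy, OpenCV 4.12 (cv2) and the standard library are available. Lean on these libraries where they do the work, as an engineer would, in place of code of your own. Each camera call takes 0.05 s, during which the arm holds its last target.

### The job

Pick up the brass hinge leaf with the single middle knuckle by its rib and bring its knuckle gently into the gap between the two steel knuckles on the rugged computer, with the leaf's plate level and pointing straight away from the computer. Finish while still holding it there in the gripper, steady, with the three knuckle holes lined up so that a pin could be slid through, and not leaning on the computer. Leave everything else on the bench where it is, including the dark steel leaf with two knuckles.

Things in the scene. Friction and masses are not known exactly. Their poses are not given: they have to be found in the camera images.
- leaf: Brass hinge leaf, loose, 80 to 200 g, lying plate down on the bench. Origin on its underside, right below its hinge axis; z up, y along the hinge axis, plate to -x. Plate 6 mm thick, x -67 to -15 mm, 64 mm wide in y; a 26 mm wide neck joins it to the knuckle. An upright rib stands along the middle of the plate.
- leaf_bore (a point): Centre of the bore of the brass leaf's one knuckle, on the hinge axis, 9 mm above the leaf's underside; axes as the leaf's. The knuckle is a tube along y, 18 mm outside diameter, 26 mm long (y -13 to 13), 9 mm bore.
- leaf_rib (a point): Grip point in the brass leaf's rib, 41 mm from the hinge axis towards the leaf's -x, 26 mm above its underside; axes as the leaf's. The rib is 10 mm thick in y, 46 mm long in x and stands from the plate's top (6 mm) to 36 mm above the underside: grip it from above, fingers closing along y. The leaf balances within 15 mm of here.
- computer: Rugged computer, fixed black case 180 x 230 mm, top 54 mm above the bench. Origin on the bench right below its hinge axis; y along that axis, x from it towards the case, whose front face is 16 mm away. A steel leaf on its front top edge (60 mm high) carries two knuckles, 18 mm outside diameter, 9 mm bore.
- computer_gap (a point): Middle of the gap between the two steel knuckles, on their axis, 64 mm above the bench; axes as the computer's. The knuckles span y -46 to -16 and 16 to 46 mm, their tops 73 mm above the bench; the 32 mm gap is open above, below and in front. The brass bore centre belongs here, the leaf's axes parallel to these.
- spare_leaf: A dark steel leaf of the same size as the brass one but with two outer knuckles and no middle one: wrong, leave alone. Origin and axes as for the brass leaf.
- red_cap: Red spray-can cap standing mouth down, 58 mm diameter, 45 mm high; origin at the centre of its underside. Bystander.
- spray_red: Red spray can, 60 mm diameter, 170 mm high, standing. Origin at the centre of its underside. Bystander.
- spray_grey: Silver spray can, 54 mm diameter, 150 mm high, standing. Origin at the centre of its underside. Bystander.
- screwdriver: Screwdriver lying on the bench. Bystander.
- brush: Cleaning brush lying on the bench. Bystander.
- wrench: Wrench lying on the bench. Bystander.
- adapter: Black power adapter, 115 x 52 x 33 mm, lying on the bench; origin at the centre of its underside. Bystander.
Not all that is in view belongs to the job. What is shaped like the leaf but blue is not meant.

How it is judged:
On the way:
1. the brass leaf is lifted off the bench in the fingers (height (world z) of leaf above 0.03 m and contact force between leaf and the fingers above 3 N and distance between leaf_bore and computer_gap above 0.02 m), for 0.2 s.
At the end, for the whole second after the job is handed in: Brass bore centre within 4 mm of the middle of the gap, hinge axes parallel within 0.08 rad, leaf level within 0.14 rad, plate away from the computer, underside over 45 mm up, gripped with over 3 N, pressing on the computer with under 3 N, slower than 20 mm/s (distance between leaf_bore and computer_gap below 0.004 m and angle between the y axis of leaf and the y axis of computer, either way round below 0.08 rad and angle between leaf's own z axis and vertical below 0.14 rad and x of leaf_rib in the frame of computer below -0.03 m and contact force between leaf and the fingers above 3 N and height (world z) of leaf above 0.045 m and contact force between leaf and computer below 3 N and linear speed of leaf below 0.02 m/s); the arm keeps its last pose, push and grip.
It fails at once if the dark steel leaf is moved by more than 30 mm (distance of spare_leaf from where it was at the start of the episode above 0.03 m).
It fails at once if another bystander on the bench is moved by more than 30 mm (distance of any of red_cap, spray_red, spray_grey, screwdriver, brush, wrench, adapter from where it was at the start of the episode above 0.03 m).
It fails at once if the leaf is pressed on the computer with more than 25 N (contact force between leaf and computer above 25 N).
It also fails if it takes over 40 s, if anything falls off the work surface, if the arm or the gripper's body presses on something with over 40 N, if the wrist force passes 120 N, or if a joint passes its speed limit or range.

## Working session

There is one attempt and no reset: what is moved stays moved. The work goes in short steps, Python scripts to look and compute and a tool call to move; the robot and the scene stay as the last step left them, time stands still between calls to the robot, and variables do not carry over. Pictures are saved under pics/ and viewed, and the job is handed in when it is done.

Besides the shell and the picture viewer there is one more tool, called after "Emit:" by a JSON object that holds its "fn" and its "kwargs", one argument or row to a line. step_arm: Moves the arm, as the interface text tells. Its arguments: {"type":"object","properties":{"deltas":{"type":"array","items":{"type":"array","items":{"type":"number"}}},"squeeze":{"type":"number"}},"required":["deltas"]}

```bash
mkdir -p pics; cat > h.py <<'E'
import numpy as np,cv2
from workcell import robot,cams
def cap(n,save):
    P=cams.camera_params(n); im,d=cams.capture(n)
    cv2.imwrite(f'pics/{save}.png',im[:,:,::-1]); np.savez(f'{save}.npz',im=im,d=d,T=P['cam_to_world'],K=[P['fx'],P['fy'],P['cx'],P['cy']])
def load(s):
    z=np.load(f'{s}.npz'); return z['im'],z['d'],z['T'],z['K']
def cloud(s):
    im,d,T,K=load(s); v,u=np.mgrid[:384,:512]
    p=np.stack([(u-K[2])/K[0]*d,(v-K[3])/K[1]*d,d],-1)
    return im,d,p@T[:3,:3].T+T[:3,3]
def ray(s,u,v,z):
    im,d,T,K=load(s); r=T[:3,:3]@np.array([(u-K[2])/K[0],(v-K[3])/K[1],1]); o=T[:3,3]
    return o+r*(z-o[2])/r[2]
E
python3 - <<'E'
from h import *
s=robot.read_state();print(s['time_s'],s['position'],s['ee_rot'])
for n in['scene','side','wrist']:
    cap(n,n+'0'); print(n,load(n+'0')[2].round(3).tolist(),load(n+'0')[3])
E
```

```text
0.0 [5.49673609e-01 8.03743787e-05 2.00642912e-01] [ 7.07101570e-01  7.07111624e-01 -3.79518967e-04 -6.13978384e-04]
scene [[0.203, 0.741, -0.641, 1.315], [0.979, -0.147, 0.14, -0.157], [0.009, -0.656, -0.755, 0.934], [0.0, 0.0, 0.0, 1.0]] [401.54407788 401.54407788 249.73237659 193.52784046]
side [[-0.973, -0.116, 0.2, 0.279], [-0.23, 0.56, -0.796, 1.161], [-0.02, -0.82, -0.571, 0.933], [0.0, 0.0, 0.0, 1.0]] [477.89089206 477.89089206 253.92611708 189.8387057 ]
wrist [[1.0, 0.0, -0.0, 0.55], [0.0, -0.949, -0.316, 0.084], [-0.0, 0.316, -0.949, 0.383], [0.0, 0.0, 0.0, 1.0]] [326.87801769 326.87801769 246.43236083 187.13241888]
```

View pics/scene0.png

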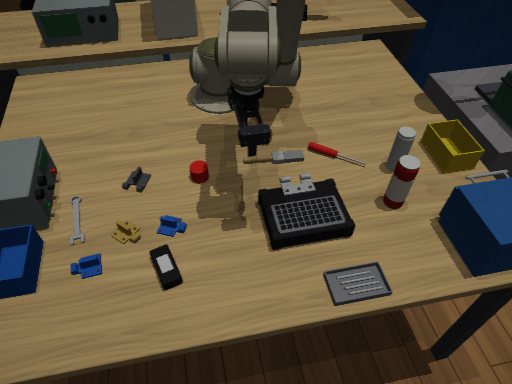

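View pics/side0.png

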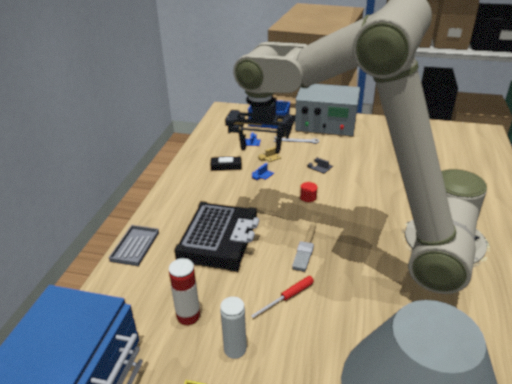

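View pics/wrist0.png

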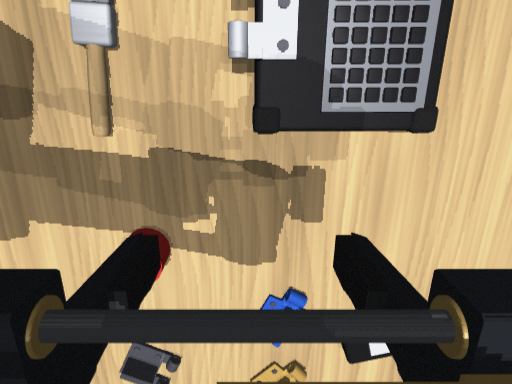

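Brass candidate is at scene (126,232). The blue look-alikes are at (170,226) and (88,266), and the dark steel two-knuckle leaf is at (137,180). I'll measure them and enlarge a crop to confirm.

```bash
python3 - <<'E'
from h import *
im,d,p=cloud('scene0')
for n,(u,v) in dict(brass=(126,232),blue=(170,226),blue2=(88,266),dark=(137,180),cap=(199,172),kn1=(284,188),kn2=(309,181),comp=(305,215)).items(): print(n,p[v,u].round(3), d[v,u])
cv2.imwrite('pics/crop0.png',cv2.resize(im[160:290,60:220,::-1],None,fx=5,fy=4.6,interpolation=cv2.INTER_CUBIC)[:600,:800])
hsv=cv2.cvtColor(im,cv2.COLOR_RGB2HSV)
print(hsv[232,126],hsv[236,118],hsv[250,126],im[232,126])
E
```

```text
brass [ 0.61  -0.353  0.019] 1.1152587
blue [ 0.606 -0.233  0.01 ] 1.1418505
blue2 [ 0.694 -0.453  0.01 ] 1.0541745
dark [ 0.407 -0.32   0.01 ] 1.2568326
cap [ 0.444 -0.127  0.045] 1.2339253
kn1 [0.572 0.107 0.061] 1.1719129
kn2 [0.559 0.187 0.061] 1.1916865
comp [0.677 0.14  0.056] 1.1129135
[ 19 170  51] [ 21 161 135] [ 19 112 139] [51 39 17]
```

View pics/crop0.png

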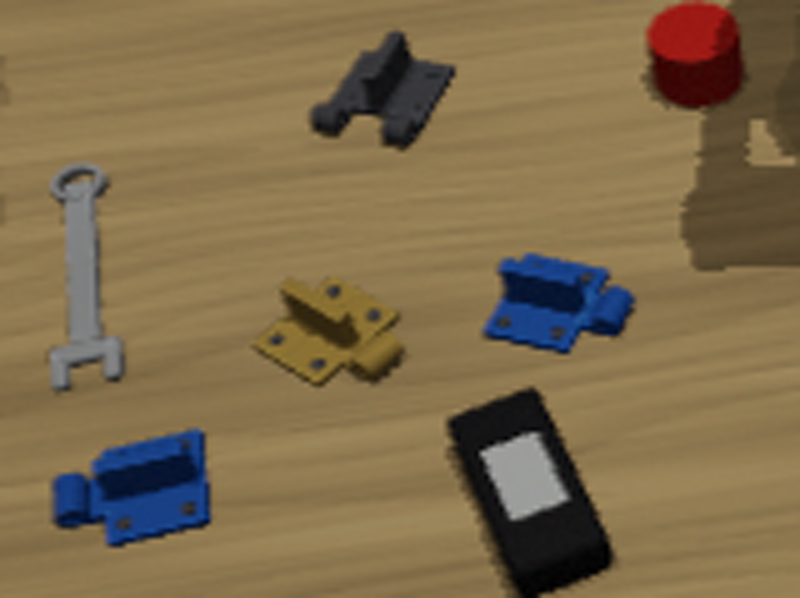

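The crop confirms it: the brass leaf has its single knuckle at crop (375,352) and its rib running (290,285)–(350,335). The dark leaf has two knuckles, and the other look-alikes are blue. Next, a rough pose of the brass leaf and the computer.

```bash
python3 - <<'E'
from h import *
c=lambda x,y:(60+x/5,160+y/4.6)
a=ray('scene0',*c(290,282),.036);b=ray('scene0',*c(350,325),.036)
print('rib ends',a.round(3),b.round(3),np.linalg.norm(a-b),np.degrees(np.arctan2(*(b-a)[1::-1])))
print('knuckle',ray('scene0',*c(378,350),.016).round(3))
im,d,p=cloud('scene0')
E
```

```text
rib ends [ 0.581 -0.371  0.036] [ 0.62  -0.339  0.036] 0.05062869286593442 39.618300792655525
knuckle [ 0.627 -0.328  0.016]
```

Emit:
{"fn": "step_arm", "kwargs": {
  "deltas": [
    [0.03,0,0,0,0.0881],
    [0.07,0,0,0,0.0881],
    [0.11,0,0,0,0.0881],
    [0.11,0,0,0,0.0881],
    [0.11,0,0,0,0.0881],
    [0.11,0,0,0,0.0881]
  ]
}}

```text
time_s: 0.65
position: [0.5499, 0.1097, 0.201]
ee_rot: [0.707, 0.707, -0.0, -0.0]
force: [0.0, 0.0, 0.5]
finger_gap: 0.088
```

```bash
python3 - <<'E'
from h import *
s=robot.read_state();print(s['time_s'],s['position'],s['ee_rot'],abs(np.array(s['joint_velocities'])).max())
cap('wrist','w1')
im,d,p=cloud('w1'); print(load('w1')[2].round(3).tolist())
cv2.imwrite('pics/w1b.png',cv2.resize(im[:,:,::-1],None,fx=1.5,fy=1.5))
E
```

```text
0.65 [0.54990665 0.10973107 0.20100892] [ 7.06982828e-01  7.07230647e-01 -2.99185421e-04 -5.94614189e-05] 0.02728532819585562
[[1.0, 0.0, 0.0, 0.55], [0.0, -0.949, -0.317, 0.193], [0.0, 0.317, -0.949, 0.383], [0.0, 0.0, 0.0, 1.0]]
```

View pics/w1b.png

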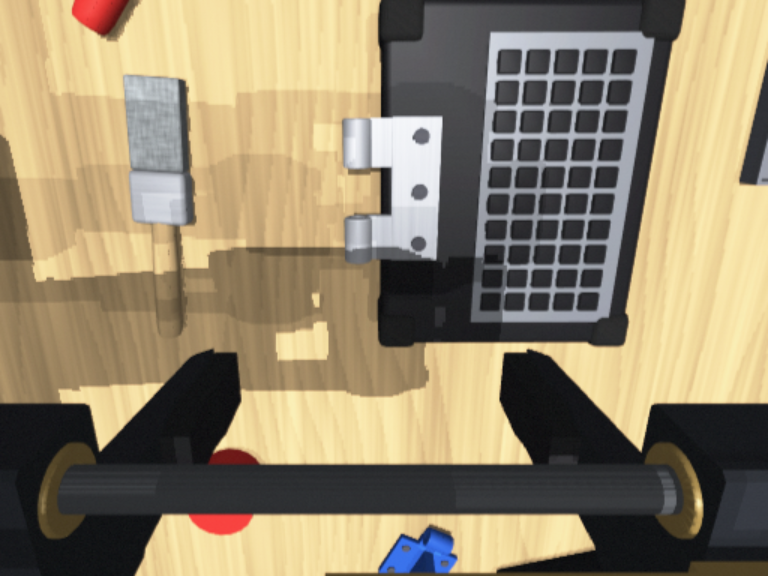

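The view shows the two steel knuckles at (357,143) and (358,238), with the gap around (365,193). I'll fit the axis and yaw from the depth.

```bash
cat >> h.py <<'E'
def hinge(s):
    from scipy.optimize import least_squares
    im,d,p=cloud(s)
    hsv=cv2.cvtColor(im,cv2.COLOR_RGB2HSV)
    m=(d>0)&(hsv[:,:,1]<60)&(p[:,:,2]>.063)&(p[:,:,2]<.078)&(abs(p[:,:,0]-.55)<.05)&(abs(p[:,:,1]-.147)<.08)
    m=m.astype(np.uint8)
    n,l,st,ce=cv2.connectedComponentsWithStats(m)
    m=np.isin(l,[i for i in range(1,n) if st[i,4]>40])
    P=p[m]
    return P,[(st[i],ce[i]) for i in range(1,n) if st[i,4]>40]
E
python3 - <<'E'
from h import *
from scipy.optimize import least_squares
P,st=hinge('w1'); print(len(P),st, P.min(0),P.max(0))
def f(q):
    x0,t,z0=q; dx=P[:,0]-x0-t*(P[:,1]-.147)
    return np.hypot(dx*np.cos(np.arctan(t)),P[:,2]-z0)-.009
r=least_squares(f,[.56,0,.064],loss='soft_l1',f_scale=.001)
print(r.x,np.abs(r.fun).mean(), 'yaw deg',np.degrees(-np.arctan(r.x[1])))
t=np.arctan(r.x[1]); ax=np.array([np.sin(t),np.cos(t)])
s=(P[:,:2]-[r.x[0],.147])@ax
print(np.sort(s)[[0,5,20]],np.sort(s)[[-20,-6,-1]]); h,e=np.histogram(s,40);print(h,e.round(4))
for w in ((.0,.2),): pass
im,d,p=cloud('w1')
# plate of steel leaf z~.060 & case front edge
hsv=cv2.cvtColor(im,cv2.COLOR_RGB2HSV)
m=((hsv[:,:,1]<60)&(hsv[:,:,2]>90)&(abs(p[:,:,2]-.06)<.004)&(abs(p[:,:,0]-.59)<.05)&(abs(p[:,:,1]-.147)<.09)).astype(np.uint8)
n,l,stt,ce=cv2.connectedComponentsWithStats(m);k=1+stt[1:,4].argmax();Q=p[l==k];print(stt[k],Q.mean(0),np.median(Q[:,2]))
print(cv2.minAreaRect((Q[Q[:,0]>r.x[0]+.018][:,:2]*1000).astype(np.float32)))
E
```

```text
1165 [(array([228,  79,  20,  34, 629], dtype=int32), array([237.645469 ,  95.2782194])), (array([230, 145,  18,  31, 536], dtype=int32), array([238.43470149, 160.03731343]))] [0.53284071 0.10109333 0.06300778] [0.55068932 0.19249744 0.0741806 ]
[ 0.54267806 -0.00707421  0.07856493] 0.002358724869699277 yaw deg 0.40531539872985944
[-0.04586282 -0.04518561 -0.04436901] [0.04466823 0.04551887 0.04554054]
[34 40 37 44 39 40 40 41 40 38 46 40 47 10  0  0  0  0  0  0  0  0  0  0
  0  0  0 47 42 54 38 55 40 53 43 49 56 37 59 56] [-0.0459 -0.0436 -0.0413 -0.039  -0.0367 -0.0344 -0.0322 -0.0299 -0.0276
 -0.0253 -0.023  -0.0207 -0.0184 -0.0162 -0.0139 -0.0116 -0.0093 -0.007
 -0.0047 -0.0024 -0.0002  0.0021  0.0044  0.0067  0.009   0.0113  0.0135
  0.0158  0.0181  0.0204  0.0227  0.025   0.0273  0.0295  0.0318  0.0341
  0.0364  0.0387  0.041   0.0433  0.0455]
[ 237   78   58   96 3874] [0.57475309 0.14999791 0.059227  ] 0.05913465178199753
((578.1874389648438, 146.7451171875), (35.16529846191406, 93.37476348876953), 0.26339974999427795)
```

```bash
python3 - <<'E'
from h import *
from scipy.optimize import least_squares
P,st=hinge('w1')
def f(q,z0):
    x0,t=q; dx=P[:,0]-x0-t*(P[:,1]-.147)
    return np.hypot(dx*np.cos(np.arctan(t)),P[:,2]-z0)-.009
for z0 in(.063,.064,.065):
    r=least_squares(f,[.542,0],args=(z0,),loss='soft_l1',f_scale=.001);print(z0,r.x,abs(r.fun).mean())
for lo in np.arange(.532,.552,.002):
    q=P[(P[:,0]>=lo)&(P[:,0]<lo+.002)];
    if len(q):print(lo.round(3),len(q),q[:,2].min().round(4),np.median(q[:,2]).round(4),q[:,2].max().round(4))
# case front edge: rays on z=.054
im,d,p=cloud('w1')
m=(p[:,:,2]>.045)&(p[:,:,2]<.058)&(im.max(2)<70)
for v in range(20,215,20):
    u=np.where(m[v])[0]; u=u[u>230]
    if len(u):print(v,u[0],p[v,u[0]].round(4),p[v,u[0]+3].round(4))
E
```

```text
0.063 [ 0.54175531 -0.0034594 ] 0.0005089606142558755
0.064 [ 0.54173169 -0.00327044] 0.0009539410413374514
0.065 [ 0.5416943  -0.00407837] 0.001645854405063616
0.532 57 0.0635 0.0664 0.0683
0.534 130 0.0657 0.0687 0.071
0.536 133 0.0642 0.0706 0.0725
0.538 127 0.0698 0.0713 0.0731
0.54 133 0.0691 0.072 0.0742
0.542 128 0.0697 0.0717 0.0736
0.544 147 0.069 0.0711 0.0733
0.546 142 0.0648 0.0697 0.0725
0.548 125 0.0636 0.0678 0.0702
0.55 43 0.063 0.0636 0.0652
20 253 [0.5561 0.2438 0.0507] [0.5587 0.243  0.0558]
40 255 [0.5581 0.2272 0.0486] [0.5609 0.227  0.0506]
60 255 [0.5583 0.2097 0.0476] [0.561  0.2095 0.0518]
80 329 [0.6288 0.1916 0.0555] [0.6312 0.1916 0.0572]
100 328 [0.629  0.1732 0.0568] [0.6317 0.1733 0.0576]
120 254 [0.5578 0.1529 0.047 ] [0.5607 0.1536 0.0524]
140 254 [0.5579 0.1327 0.048 ] [0.5609 0.1334 0.0519]
160 292 [0.5974 0.1126 0.0525] [0.6005 0.1127 0.0531]
180 254 [0.5582 0.0897 0.0487] [0.5614 0.0905 0.0512]
200 254 [0.5584 0.0666 0.0483] [0.5616 0.068  0.052 ]
```

Emit:
{"fn": "step_arm", "kwargs": {
  "deltas": [
    [-0.04,0.005,0,5,0.0881],
    [-0.08,0.01,0,10,0.0881],
    [-0.12,0.015,0,15,0.0881],
    [-0.16,0.02,0,20,0.0881],
    [-0.2,0.025,0,25,0.0881],
    [-0.24,0.03,0,30,0.0881],
    [-0.28,0.035,0,35,0.0881],
    [-0.32,0.04,0,40,0.0881],
    [-0.36,0.045,0,45,0.0881],
    [-0.4,0.05,0,48,0.0881]
  ]
}}

```text
time_s: 1.53
position: [0.5989, -0.2936, 0.2012]
ee_rot: [0.935, 0.355, -0.0, -0.0]
force: [1.0, 0.3, 0.3]
finger_gap: 0.0883
```

```bash
python3 - <<'E'
from h import *
from scipy.spatial.transform import Rotation as R
s=robot.read_state();print(s['time_s'],s['position'],R.from_quat(s['ee_rot']).as_matrix().round(3).tolist(),s['joint_positions'])
E
```

```text
1.5333 [ 0.59891727 -0.293614    0.20121796] [[0.748, 0.664, -0.0], [0.664, -0.748, 0.0], [-0.0, -0.0, -1.0]] [-6.32839394e-01  5.95530289e-01  9.26977490e-01 -1.19842541e-04
  1.61927982e+00  2.11721730e-01]
```

Emit:
{"fn": "step_arm", "kwargs": {
  "deltas": [
    [-0.02,0.023,0,0,0.0881],
    [-0.041,0.046,0,0,0.0881],
    [-0.041,0.046,0,0,0.0881],
    [-0.041,0.046,0,0,0.0881],
    [-0.041,0.046,0,0,0.0881]
  ]
}}

```text
time_s: 1.95
position: [0.5997, -0.3519, 0.2011]
ee_rot: [0.934, 0.358, -0.0, -0.0]
force: [0.3, 0.9, 0.2]
finger_gap: 0.0882
```

```bash
python3 - <<'E'
from h import *
s=robot.read_state();print(s['time_s'],s['position'],s['ee_rot'])
cap('wrist','w2')
im,d,p=cloud('w2')
cv2.imwrite('pics/w2b.png',cv2.resize(im[:,:,::-1],None,fx=1.5,fy=1.5))
E
```

```text
1.95 [ 0.59969968 -0.35191304  0.20111841] [ 9.33783913e-01  3.57837279e-01 -4.40082012e-05 -2.91364675e-04]
```

View pics/w2b.png

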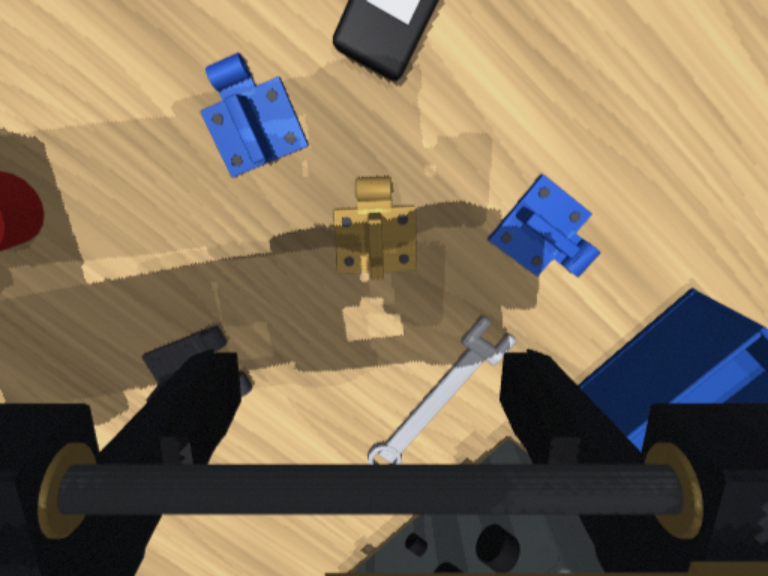

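The brass leaf is at (375,230), with its rib vertical in the image and its knuckle at the top (374,189). The dark leaf is at (190,360) and the blue ones are at (255,120) and (545,225). I'll measure the rib and knuckle, and check clearance to the grey box at the bottom.

```bash
cat >> h.py <<'E'
def brass(s,roi):
    im,d,p=cloud(s); hsv=cv2.cvtColor(im,cv2.COLOR_RGB2HSV)
    return im,d,p,hsv
E
python3 - <<'E'
from h import *
im,d,p=cloud('w2')
x0,y0,x1,y1=215,110,285,190
R=p[y0:y1,x0:x1]; z=R[:,:,2]
# height based masks
def show(m,name):
    Q=R[m][:,:2]
    r=cv2.minAreaRect((Q*1000).astype(np.float32)); print(name,m.sum(),Q.mean(0).round(4),r)
    return Q
print('bench z',np.median(z))
rib=show((z>.031)&(z<.042),'rib top')
c=rib.mean(0);u,s,v=np.linalg.svd(rib-c);print('rib dir',np.degrees(np.arctan2(v[0,1],v[0,0])),s)
hsv=cv2.cvtColor(im,cv2.COLOR_RGB2HSV)[y0:y1,x0:x1]
leaf=show((z>.004),'all')
kn=show((z>.012)&(np.arange(y0,y1)[:,None]<136)&(z<.025),'knuckle')
print('kn top z',np.percentile(z[(z>.012)&(np.arange(y0,y1)[:,None]<136)],[5,50,95]))
# grey box heights
S,D,PS=cloud('scene0'); 
m=(PS[:,:,2]>.03)&(PS[:,:,1]<-.3)&(PS[:,:,0]>.25)&(PS[:,:,0]<.8)
q=PS[m];
for lo in np.arange(.25,.8,.05):
    w=q[(q[:,0]>=lo)&(q[:,0]<lo+.05)]
    if len(w):print(lo.round(2),'ymax',w[:,1].max().round(3),'zmax',w[:,2].max().round(3))
E
```

```text
bench z 0.0033507242814969362
rib top 364 [ 0.5958 -0.3603] ((595.1593017578125, -360.78533935546875), (45.64521789550781, 9.92127799987793), 44.81139373779297)
rib dir -135.57884150034374 [0.25458172 0.0540974 ]
all 2655 [ 0.6016 -0.3545] ((618.8336181640625, -337.4068908691406), (118.67942810058594, 63.775428771972656), 44.74266815185547)
knuckle 327 [ 0.6246 -0.3318] ((624.3150024414062, -332.1117248535156), (15.868154525756836, 25.994937896728516), 45.22098159790039)
kn top z [0.01289413 0.01585396 0.01786879]
0.25 ymax -0.576 zmax 0.141
0.3 ymax -0.56 zmax 0.148
0.35 ymax -0.306 zmax 0.149
0.4 ymax -0.316 zmax 0.147
0.45 ymax -0.556 zmax 0.148
0.5 ymax -0.556 zmax 0.148
0.55 ymax -0.353 zmax 0.082
0.6 ymax -0.342 zmax 0.084
0.65 ymax -0.426 zmax 0.082
0.7 ymax -0.581 zmax 0.082
```

Emit:
{"fn": "step_arm", "kwargs": {
  "deltas": [
    [-0.009,0.0035,0.035,-2.9,0.0881],
    [-0.009,0.0035,0.07,-2.9,0.0881],
    [-0.009,0.0035,0.1,-2.9,0.0881],
    [-0.009,0.0035,0.125,-2.9,0.0881],
    [-0.009,0.0035,0.145,-2.9,0.0881],
    [-0.009,0.0035,0.16,-2.9,0.0881],
    [-0.009,0.0035,0.172,-2.9,0.0881],
    [-0.009,0.0035,0.182,-2.9,0.0881],
    [-0.009,0.0035,0.188,-2.9,0.0881],
    [-0.009,0.0035,0.188,-2.9,0.0881]
  ]
}}

```text
time_s: 2.83
position: [0.5958, -0.3597, 0.0125]
ee_rot: [0.924, 0.382, -0.0, -0.001]
force: [-0.4, -0.1, 0.1]
finger_gap: 0.0882
```

```bash
python3 - <<'E'
from h import *
s=robot.read_state();print(s['time_s'],s['position'],s['ee_rot'])
q=s['ee_rot'];print('yaw',2*np.degrees(np.arctan2(q[1],q[0])))
cap('wrist','w3')
im,d,p=cloud('w3')
cv2.imwrite('pics/w3b.png',cv2.resize(im[:,:,::-1],None,fx=1.5,fy=1.5))
E
```

```text
2.8333 [ 0.59576297 -0.35966717  0.01246504] [ 9.24129883e-01  3.82077940e-01 -2.95166998e-04 -5.65477804e-04]
yaw 44.924918843623416
```

View pics/w3b.png

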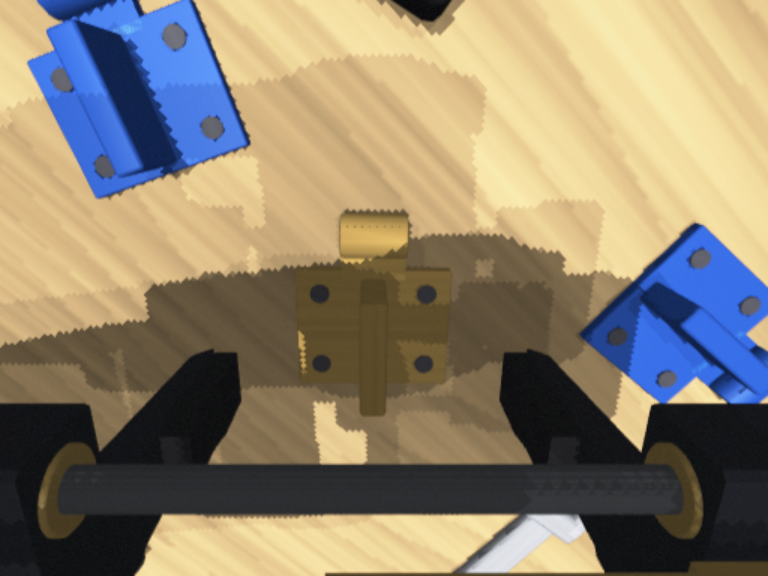

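The fingers, inner tips at (240,355) and (500,355), straddle the rib at u≈372. Closing now.

Emit:
{"fn": "step_arm", "kwargs": {
  "deltas": [
    [0,0,0,0,0.05],
    [0,0,0,0,0.03],
    [0,0,0,0,0.015],
    [0,0,0,0,0.004],
    [0,0,0,0,0.004],
    [0,0,0,0,0.004],
    [0,0,0,0,0.004],
    [0,0,0,0,0.004]
  ],
  "squeeze": 35
}}

```text
time_s: 3.55
position: [0.5959, -0.3602, 0.0133]
ee_rot: [0.924, 0.382, 0.0, -0.0]
force: [0.2, 0.2, -1.0]
finger_gap: 0.0369
```

Emit:
{"fn": "step_arm", "kwargs": {
  "deltas": [
    [0,0,0,0,0.004],
    [0,0,0,0,0.004],
    [0,0,0,0,0.004],
    [0,0,0,0,0.004],
    [0,0,0,0,0.004],
    [0,0,0,0,0.004],
    [0,0,0,0,0.004],
    [0,0,0,0,0.004]
  ]
}}

```text
time_s: 4.22
position: [0.596, -0.3602, 0.0132]
ee_rot: [0.924, 0.382, -0.0, -0.0]
force: [-0.4, 0.2, -0.2]
finger_gap: 0.0038
```

Opening is 3.8 mm, which is less than the 10 mm rib, so I need to look.

```bash
python3 - <<'E'
from h import *
s=robot.read_state();print(s['time_s'],s['position'],s['finger_gap'])
cap('wrist','w4');cap('side','s4');cap('scene','c4')
im=load('w4')[0]
cv2.imwrite('pics/w4b.png',cv2.resize(im[:,:,::-1],None,fx=1.5,fy=1.5))
a=load('s4')[0][100:200,200:340,::-1];b=load('c4')[0][170:290,60:220,::-1]
cv2.imwrite('pics/sc4.png',np.hstack([cv2.resize(a,(400,290)),cv2.resize(b,(387,290))]))
E
```

```text
4.2167 [ 0.59596193 -0.36021948  0.01322774] 0.0038320857476152473
```

View pics/w4b.png

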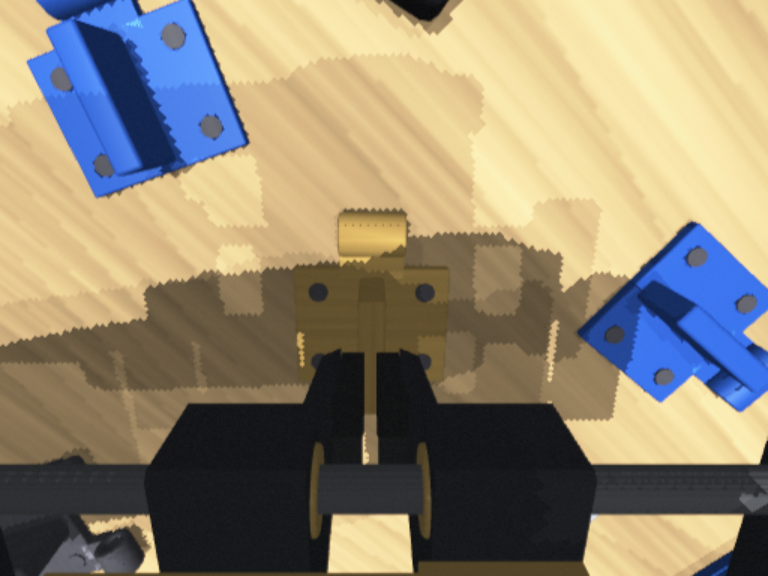

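View pics/sc4.png

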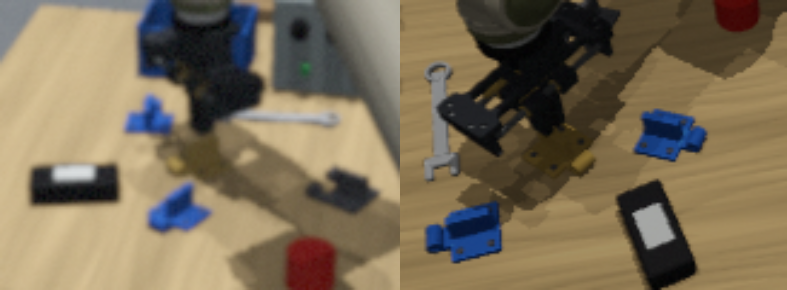

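```bash
python3 - <<'E'
from h import *
im,d,p=cloud('w4')
yaw=np.radians(44.9); X=np.array([np.cos(yaw),np.sin(yaw)]);Y=np.array([np.sin(yaw),-np.cos(yaw)])
t=np.array([.59596,-.36022])
for v in list(range(228,276,5)):
    for u in (225,235,247,258,270):
        q=p[v,u]; print(f"({(q[:2]-t)@X*1000:.0f},{(q[:2]-t)@Y*1000:.0f},{q[2]*1000:.0f})",im[v,u].tolist(),end=' ')
    print(v)
E
```

```text
(-9,-14,4) [101, 83, 47] (-8,-8,5) [102, 84, 48] (6,-0,35) [93, 77, 42] (-8,7,4) [101, 84, 48] (-8,15,5) [102, 83, 48] 228
(11,-11,50) [20, 21, 24] (-12,-8,4) [100, 82, 47] (3,-0,35) [93, 75, 42] (-12,7,5) [98, 80, 45] (-11,15,6) [81, 66, 39] 233
(11,-11,55) [20, 21, 25] (10,-6,53) [17, 16, 18] (0,-0,34) [94, 77, 43] (10,5,53) [14, 19, 18] (11,11,56) [21, 22, 26] 238
(11,-10,60) [19, 19, 22] (9,-6,57) [14, 16, 15] (-2,-0,36) [93, 76, 42] (9,5,58) [20, 20, 21] (11,10,61) [20, 20, 25] 243
(11,-10,65) [20, 21, 22] (10,-6,63) [18, 20, 22] (-6,-0,35) [92, 76, 42] (10,5,63) [18, 18, 18] (11,10,65) [22, 23, 24] 248
(10,-10,69) [20, 18, 21] (10,-6,68) [21, 19, 20] (-9,-0,35) [93, 77, 43] (10,5,67) [19, 19, 21] (11,10,69) [22, 23, 25] 253
(10,-10,72) [16, 17, 19] (10,-5,72) [17, 17, 20] (-12,-0,34) [93, 77, 44] (9,4,71) [10, 12, 14] (9,10,71) [17, 18, 20] 258
(9,-10,74) [18, 21, 23] (9,-5,75) [19, 21, 22] (-15,-0,35) [91, 75, 42] (10,4,76) [19, 18, 19] (10,9,76) [17, 17, 18] 263
(9,-9,79) [18, 20, 19] (10,-5,80) [14, 16, 18] (-18,-0,35) [91, 75, 43] (10,4,80) [17, 19, 17] (9,9,79) [18, 18, 19] 268
(9,-9,82) [16, 18, 18] (9,-5,83) [22, 22, 24] (-22,-0,35) [91, 74, 43] (10,4,84) [19, 20, 20] (9,9,83) [19, 20, 20] 273
```

The wrist depth shows the fingers ending about 46–50 mm above the bench, although the reported TCP z is 13 mm. So they closed in the air just above the rib, whose top at 35 mm is visible and unobstructed between them. I'll measure the finger-end height with a second view before going lower.

```bash
python3 - <<'E'
from h import *
im,d,p=cloud('w4')
yaw=np.radians(44.9); X=np.array([np.cos(yaw),np.sin(yaw)]);Y=np.array([np.sin(yaw),-np.cos(yaw)]);t=np.array([.59596,-.36022])
for u in range(205,292,4):
    v=[v for v in range(200,300) if im[v,u].max()<32 and p[v,u,2]>.03]
    if v: q=p[v[0],u];print(u,v[0],[round(float(k)*1000,1) for k in ((q[:2]-t)@X,(q[:2]-t)@Y,q[2])],end=' ; ')
print()
for n in('s4','c4'):
    i,dd,pp=cloud(n)
    P=pp.reshape(-1,3);xx=(P[:,:2]-t)@X;yy=(P[:,:2]-t)@Y
    dark=(i.reshape(-1,3).max(1)<40)
    m=dark&(abs(xx)<.02)&(abs(yy)<.03)&(P[:,2]>.005)&(P[:,2]<.15)
    print(n,m.sum(),np.sort(P[m][:,2])[:15].round(3))
a=load('s4')[0][120:175,240:330,::-1]
cv2.imwrite('pics/s4z.png',cv2.resize(a,None,fx=8,fy=8,interpolation=cv2.INTER_CUBIC))
E
```

```text
205 262 [11.3, -17.6, 77.5] ; 209 252 [10.7, -17.0, 68.2] ; 213 241 [10.4, -16.3, 57.4] ; 217 237 [11.1, -14.6, 54.7] ; 221 235 [11.2, -12.9, 52.8] ; 225 233 [11.0, -11.1, 50.1] ; 229 235 [10.0, -9.1, 50.4] ; 233 236 [10.1, -7.1, 51.7] ; 237 235 [9.1, -5.3, 48.6] ; 241 236 [9.8, -3.2, 51.0] ; 253 236 [9.8, 2.7, 51.2] ; 257 236 [9.8, 4.6, 51.0] ; 261 236 [9.7, 6.6, 50.8] ; 265 236 [9.7, 8.6, 50.8] ; 269 234 [10.9, 10.5, 51.0] ; 273 236 [11.0, 12.3, 53.4] ; 277 237 [11.2, 14.1, 54.8] ; 281 244 [11.1, 15.3, 61.6] ; 285 254 [10.5, 16.3, 69.6] ; 289 265 [10.9, 16.9, 79.1] ; 
s4 84 [0.059 0.061 0.061 0.061 0.061 0.065 0.067 0.067 0.068 0.068 0.069 0.07
 0.07  0.07  0.07 ]
c4 218 [0.005 0.005 0.005 0.006 0.006 0.006 0.006 0.007 0.007 0.007 0.008 0.008
 0.009 0.031 0.031]
```

View pics/s4z.png

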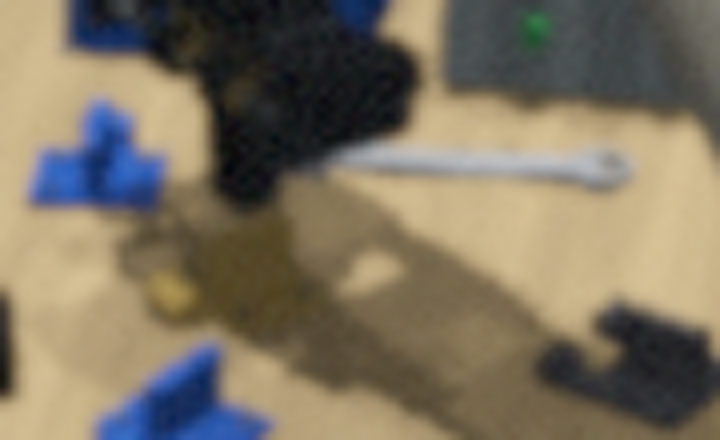

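```bash
python3 - <<'E'
from h import *
yaw=np.radians(44.9); X=np.array([np.cos(yaw),np.sin(yaw)]);Y=np.array([np.sin(yaw),-np.cos(yaw)]);t=np.array([.59596,-.36022])
for n in('w3','w4'):
  im,d,p=cloud(n)
  for v in (272,280,300,330,370):
    for u in range(10,510,50):
        q=p[v,u]; print(f"({(q[:2]-t)@X*1000:.0f},{(q[:2]-t)@Y*1000:.0f},{q[2]*1000:.0f})",end=' ')
    print(v)
E
```

```text
(35,-63,120) (-44,-130,-1) (12,-54,84) (-45,-61,-2) (-44,-26,-2) (-43,8,-1) (-43,43,-1) (11,44,83) (-44,112,-1) (34,56,119) 272
(35,-61,124) (31,-53,117) (11,-53,88) (-51,-62,-2) (-50,-27,-1) (-50,8,-1) (-50,43,-1) (7,44,82) (-49,113,-0) (35,53,123) 280
(34,-56,131) (27,-51,121) (6,-51,94) (-66,-63,-0) (-66,-27,-1) (-67,9,-2) (-68,45,-3) (1,44,87) (11,55,100) (32,51,128) 300
(32,-52,137) (25,-46,130) (26,-34,131) (25,-22,131) (26,-10,131) (26,2,131) (25,15,130) (25,27,130) (26,38,131) (27,49,132) 330
(20,-55,137) (7,-52,125) (-132,-107,-1) (-131,-68,-1) (-132,-29,-1) (-131,9,-1) (-131,48,-0) (-131,87,-1) (-3,50,116) (18,50,135) 370
(-44,-165,-1) (-45,-130,-1) (-44,-95,-1) (34,-24,120) (34,-10,120) (9,5,81) (35,16,121) (35,29,121) (-44,113,-1) (-44,148,-1) 272
(-51,-166,-1) (-50,-130,0) (-51,-96,-1) (34,-23,124) (34,-10,124) (10,5,88) (34,16,124) (34,28,124) (-50,114,-0) (-51,149,-2) 280
(-68,-170,-1) (-67,-134,-1) (34,-33,131) (34,-21,132) (31,-10,127) (5,5,94) (34,14,132) (35,26,132) (-67,117,-1) (-67,152,-1) 300
(26,-58,132) (25,-46,131) (31,-30,138) (31,-19,138) (27,-9,133) (25,3,132) (31,13,138) (32,24,138) (24,40,130) (24,52,130) 330
(-106,-162,24) (-127,-142,4) (20,-31,139) (19,-20,138) (12,-10,130) (-133,10,-2) (19,14,137) (20,26,138) (-132,127,-1) (-133,166,-2) 370
```

Body and fingers are mutually consistent with the stated geometry, but they sit about 36 mm higher than the reported TCP. So I'll open, then go down in stages watching the force.

Emit:
{"fn": "step_arm", "kwargs": {
  "deltas": [
    [0,0,0,0,0.0881],
    [0,0,0,0,0.0881],
    [0,0,0,0,0.0881],
    [0,0,0,0,0.0881],
    [0,0,0,0,0.0881],
    [0,0,0,0,0.0881],
    [0,0,0,0,0.0881],
    [0,0,0,0,0.0881],
    [0,0,0,0,0.0881],
    [0,0,0,0,0.0881]
  ]
}}

```text
time_s: 5.2
position: [0.5959, -0.3602, 0.0132]
ee_rot: [0.924, 0.382, -0.0, -0.0]
force: [0.5, 0.9, 0.4]
finger_gap: 0.0687
```

Emit:
{"fn": "step_arm", "kwargs": {
  "deltas": [
    [0,0,0.003,0,0.0881],
    [0,0,0.006,0,0.0881],
    [0,0,0.009,0,0.0881],
    [0,0,0.012,0,0.0881],
    [0,0,0.015,0,0.0881],
    [0,0,0.015,0,0.0881]
  ]
}}

```text
time_s: 5.7
position: [0.5956, -0.36, -0.0027]
ee_rot: [0.924, 0.382, -0.0, -0.001]
force: [-0.6, 0.1, 0.0]
finger_gap: 0.0881
```

Emit:
{"fn": "step_arm", "kwargs": {
  "deltas": [
    [0,0,0.004,0,0.0881],
    [0,0,0.008,0,0.0881],
    [0,0,0.012,0,0.0881],
    [0,0,0.015,0,0.0881],
    [0,0,0.015,0,0.0881]
  ]
}}

```text
time_s: 6.12
position: [0.5956, -0.36, -0.0177]
ee_rot: [0.924, 0.382, -0.0, -0.001]
force: [-0.2, 0.9, 0.3]
finger_gap: 0.0883
```

```bash
python3 - <<'E'
from h import *
s=robot.read_state();print(s['position'],s['force'])
cap('wrist','w5');im,d,p=cloud('w5')
cv2.imwrite('pics/w5b.png',cv2.resize(im[:,:,::-1],None,fx=1.5,fy=1.5))
yaw=np.radians(44.9); X=np.array([np.cos(yaw),np.sin(yaw)]);Y=np.array([np.sin(yaw),-np.cos(yaw)]);t=np.array(s['position'][:2])
for u in list(range(132,164,4))+list(range(332,364,4)):
    v=[v for v in range(200,300) if im[v,u].max()<32 and p[v,u,2]>.012]
    if v: q=p[v[0],u];print(u,v[0],[round(float(k)*1000,1) for k in ((q[:2]-t)@X,(q[:2]-t)@Y,q[2])],end=' ; ')
z=p[:,:,2]
m=np.zeros((384,512),bool);m[150:300,220:275]=1
m&=(z>.031)&(z<.040);Q=p[m];print('\nrib',cv2.minAreaRect((Q[:,:2]*1000).astype(np.float32)),[(Q[:,:2].mean(0)-t)@X,(Q[:,:2].mean(0)-t)@Y])
E
```

```text
[ 0.59560828 -0.35995496 -0.01771983] [-0.23299591  0.90776115  0.26421908]
132 236 [10.9, -55.8, 22.4] ; 136 235 [83.3, -0.2, 164.8] ; 140 233 [11.1, -52.9, 19.4] ; 144 235 [9.9, -51.1, 19.2] ; 148 236 [9.5, -49.0, 19.6] ; 152 235 [9.9, -47.1, 19.2] ; 156 235 [9.7, -45.2, 18.9] ; 160 265 [-7.0, -44.5, 19.4] ; 336 236 [9.4, 43.7, 19.2] ; 340 236 [10.4, 45.1, 21.1] ; 344 235 [9.6, 47.9, 18.5] ; 348 235 [10.2, 49.4, 19.7] ; 352 233 [10.6, 51.8, 18.3] ; 356 234 [11.2, 52.9, 20.7] ; 360 236 [11.5, 54.0, 23.3] ; 
rib ((597.9378662109375, -358.3412170410156), (38.87614822387695, 9.705648422241211), 44.48484420776367) [np.float64(0.004409102038823586), np.float64(0.0003773533223077681)]
```

View pics/w5b.png

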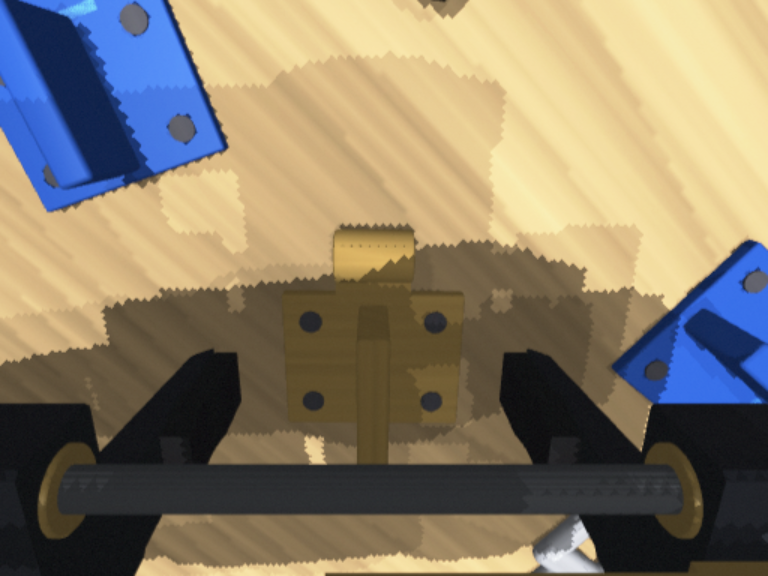

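The finger ends are at 18–19 mm and centred on the rib, confirming the 36 mm offset. Six more mm down, then close.

Emit:
{"fn": "step_arm", "kwargs": {
  "deltas": [
    [0,0,0.003,0,0.0881],
    [0,0,0.006,0,0.0881],
    [0,0,0.006,0,0.004],
    [0,0,0.006,0,0.004],
    [0,0,0.006,0,0.004],
    [0,0,0.006,0,0.004],
    [0,0,0.006,0,0.004],
    [0,0,0.006,0,0.004],
    [0,0,0.006,0,0.004],
    [0,0,0.006,0,0.004]
  ],
  "squeeze": 35
}}

```text
time_s: 7.0
position: [0.596, -0.3602, -0.0227]
ee_rot: [0.924, 0.382, 0.0, 0.0]
force: [-0.4, 0.2, 0.0]
finger_gap: 0.0369
```

Emit:
{"fn": "step_arm", "kwargs": {
  "deltas": [
    [0,0,0,0,0.004],
    [0,0,0,0,0.004],
    [0,0,0,0,0.004],
    [0,0,0,0,0.004],
    [0,0,0,0,0.004],
    [0,0,0,0,0.004],
    [0,0,0,0,0.004]
  ]
}}

```text
time_s: 7.58
position: [0.596, -0.3602, -0.0228]
ee_rot: [0.924, 0.382, -0.0, 0.0]
force: [-0.1, 0.4, -0.4]
finger_gap: 0.0096
```

Gripped: the gap is 9.6 mm on the 10 mm rib. Lifting.

Emit:
{"fn": "step_arm", "kwargs": {
  "deltas": [
    [0,0,-0.005,0,0.004],
    [0,0,-0.015,0,0.004],
    [0,0,-0.03,0,0.004],
    [0,0,-0.05,0,0.004],
    [0,0,-0.075,0,0.004],
    [0,0,-0.1,0,0.004],
    [0,0,-0.12,0,0.004],
    [0,0,-0.13,0,0.004],
    [0,0,-0.13,0,0.004],
    [0,0,-0.13,0,0.004]
  ]
}}

```text
time_s: 8.42
position: [0.5958, -0.3601, 0.107]
ee_rot: [0.924, 0.382, -0.0, -0.0]
force: [-0.3, 0.1, -1.2]
finger_gap: 0.0097
```

```bash
cat >> h.py <<'E'
def held(s,pos,yawdeg):
    im,d,p=cloud(s); y=np.radians(yawdeg)
    X=np.array([np.cos(y),np.sin(y)]);Y=np.array([-np.sin(y),np.cos(y)])
    L=np.stack([(p[:,:,:2]-pos[:2])@X,(p[:,:,:2]-pos[:2])@Y,p[:,:,2]-pos[2]],-1)
    return im,p,L
E
python3 - <<'E'
from h import *
s=robot.read_state();q=s['ee_rot'];yaw=2*np.degrees(np.arctan2(q[1],q[0]));print(s['time_s'],s['position'],yaw,s['force'],s['finger_gap'])
cap('wrist','w6')
im,p,L=held('w6',np.array(s['position']),yaw)
np.save('w6pose.npy',[*s['position'],yaw])
cv2.imwrite('pics/w6b.png',cv2.resize(im[:,:,::-1],None,fx=1.5,fy=1.5))
for v in range(140,240,6):
    print(v,[ '(%d,%d,%d)'%tuple(L[v,u]*1000) for u in (200,220,235,247,260,275,295)])
E
```

```text
8.4167 [ 0.59575584 -0.36007797  0.10696666] 44.89908792538838 [-0.3329148   0.14511316 -1.21169761] 0.009720581940024002
140 ['(31,41,-106)', '(30,24,-108)', '(30,10,-108)', '(31,0,-107)', '(30,-11,-107)', '(31,-24,-107)', '(30,-42,-109)']
146 ['(25,42,-106)', '(25,24,-108)', '(25,10,-108)', '(25,0,-108)', '(25,-11,-108)', '(25,-25,-108)', '(25,-42,-107)']
152 ['(19,42,-108)', '(20,24,-107)', '(20,10,-106)', '(19,0,-108)', '(19,-11,-109)', '(19,-25,-109)', '(19,-43,-108)']
158 ['(14,42,-108)', '(47,12,33)', '(48,5,34)', '(48,0,34)', '(47,-5,32)', '(14,-25,-108)', '(14,-43,-106)']
164 ['(8,43,-107)', '(45,12,36)', '(46,5,37)', '(45,0,36)', '(46,-5,37)', '(8,-25,-108)', '(8,-43,-107)']
170 ['(3,43,-106)', '(43,12,38)', '(43,5,39)', '(43,0,39)', '(43,-5,37)', '(3,-25,-107)', '(3,-44,-108)']
176 ['(-2,43,-108)', '(40,12,38)', '(40,5,39)', '(40,0,38)', '(41,-5,39)', '(-2,-25,-108)', '(-2,-44,-107)']
182 ['(-8,43,-107)', '(37,12,38)', '(37,5,38)', '(37,0,38)', '(37,-5,38)', '(-8,-25,-107)', '(-8,-44,-108)']
188 ['(-13,43,-106)', '(34,12,37)', '(35,5,38)', '(34,0,38)', '(34,-5,38)', '(-14,
[... 156 characters left out ...]
4,27)', '(24,13,27)', '(24,6,27)', '(25,0,28)', '(24,-6,26)', '(24,-14,26)', '(24,-24,27)']
206 ['(21,24,26)', '(21,14,27)', '(21,6,27)', '(21,0,27)', '(21,-6,26)', '(21,-13,27)', '(21,-24,26)']
212 ['(18,24,28)', '(18,14,27)', '(18,6,27)', '(21,0,34)', '(18,-6,27)', '(18,-14,27)', '(18,-24,27)']
218 ['(15,24,28)', '(15,14,28)', '(15,6,28)', '(21,0,42)', '(15,-6,28)', '(15,-14,28)', '(15,-24,28)']
224 ['(12,24,28)', '(11,14,27)', '(11,6,27)', '(21,0,48)', '(11,-6,28)', '(11,-14,28)', '(11,-24,27)']
230 ['(8,24,28)', '(7,14,27)', '(8,6,27)', '(22,0,56)', '(7,-6,27)', '(8,-14,27)', '(7,-25,26)']
236 ['(4,24,28)', '(11,13,41)', '(18,5,55)', '(19,0,57)', '(8,-6,36)', '(11,-13,40)', '(4,-24,27)']
```

View pics/w6b.png

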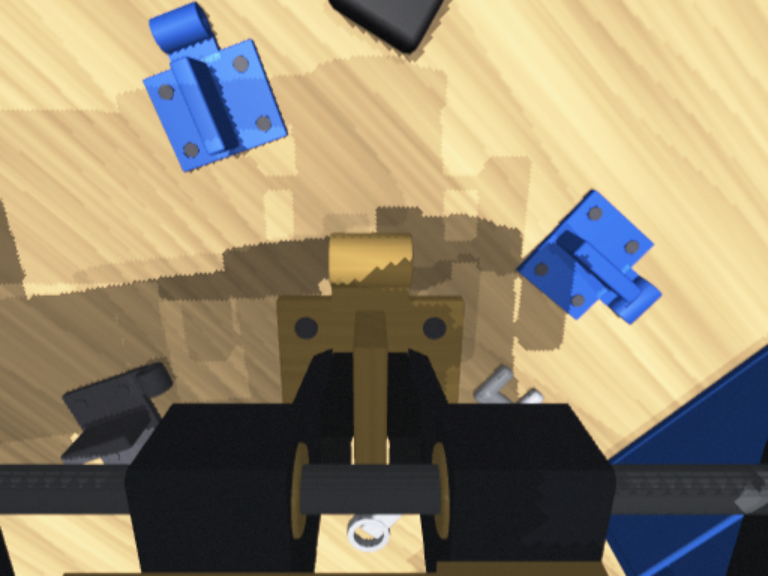

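The leaf is held level, knuckle at the top (370,260), and everything else is untouched. I'll fit the held bore in the tool frame.

```bash
cat >> h.py <<'E'
def bore_fit(L,im,z0guess=.030,box=(.025,.055,.02,.045)):
    from scipy.optimize import least_squares
    hsv=cv2.cvtColor(im,cv2.COLOR_RGB2HSV)
    m=(L[:,:,0]>.031)&(L[:,:,0]<.056)&(abs(L[:,:,1])<.02)&(L[:,:,2]>.024)&(L[:,:,2]<.048)&(hsv[:,:,1]>80)
    P=L[m]
    f=lambda q:np.hypot(P[:,0]-q[0]-q[2]*P[:,1],P[:,2]-q[1])-.009
    r=least_squares(f,[.0405,.030,0],loss='soft_l1',f_scale=.001)
    y=np.sort(P[:,1]);n=len(y)
    return r.x,abs(r.fun).mean(),n,(y[n//100],y[-n//100]),P
E
python3 - <<'E'
from h import *
q=np.load('w6pose.npy')
im,p,L=held('w6',q[:3],q[3])
r=bore_fit(L,im);print(r[:4])
m=(abs(L[:,:,1])<.033)&(L[:,:,2]>.022)&(L[:,:,2]<.031)&(L[:,:,0]<.027)&(L[:,:,0]>-.02)
P=L[m];A=np.c_[P[:,:2],np.ones(len(P))];print('plate',np.linalg.lstsq(A,P[:,2],rcond=None)[0],np.percentile(P[:,1],[0.5,99.5]))
# plate front edge: rows where plate begins
for u in (192,200,208,215,282,288,295,302):
    v=np.where(m[:,u])[0]; 
    if len(v):print(u,v[0],(L[v[0],u]*1000).round(1))
E
```

```text
(array([0.0396256 , 0.03048706, 0.00266661]), np.float64(0.0004190610562915831), 1991, (np.float64(-0.012093328519746368), np.float64(0.013096842379297495)))
plate [-0.01261675  0.00081328  0.02777655] [-0.03114932  0.03222496]
192 197 [24.9 28.7 23.5]
200 197 [24.4 24.8 22. ]
208 197 [24.8 20.5 23.1]
215 197 [24.9 16.8 23.4]
282 197 [ 24.7 -18.   22.7]
288 197 [ 24.6 -21.1  22.6]
295 197 [ 24.8 -24.7  23. ]
302 197 [ 24.7 -28.4  22.7]
```

Emit:
{"fn": "step_arm", "kwargs": {
  "deltas": [
    [0.008,-0.014,0,1.3,0.004],
    [0.021,-0.036,0,3.6,0.004],
    [0.039,-0.068,0,6.7,0.004],
    [0.057,-0.1,0,9.9,0.004],
    [0.076,-0.132,0,13,0.004],
    [0.094,-0.164,0,16.1,0.004],
    [0.112,-0.195,0,19.3,0.004],
    [0.13,-0.227,0,22.4,0.004],
    [0.148,-0.255,0,25.1,0.004],
    [0.157,-0.273,0,26.9,0.004]
  ]
}}

```text
time_s: 9.3
position: [0.5126, -0.0529, 0.106]
ee_rot: [0.988, 0.156, -0.001, -0.001]
force: [0.0, -0.5, -1.3]
finger_gap: 0.0095
```

```bash
cat >> h.py <<'E'
def st():
    s=robot.read_state();q=s['ee_rot'];yaw=2*np.degrees(np.arctan2(q[1],q[0]))
    print(s['time_s'],np.round(s['position'],4),round(yaw,2),np.round(s['force'],1),s['finger_gap']);return s,yaw
def go(x,y,z,yt):
    s,yaw=st(); a=np.radians(yaw); dw=np.array([x,y,z])-s['position']
    print('d tool',(dw[0]*np.cos(a)+dw[1]*np.sin(a)).round(4),(dw[0]*np.sin(a)-dw[1]*np.cos(a)).round(4),(-dw[2]).round(4),'yaw',round(yaw-yt,2))
E
python3 -c "
from h import *
go(.46,.1463,.107,0.1)"
```

```text
9.3 [ 0.5126 -0.0529  0.106 ] 17.95 [ 0.  -0.5 -1.3] 0.009482289807482653
d tool 0.0113 -0.2057 -0.001 yaw 17.85
```

Emit:
{"fn": "step_arm", "kwargs": {
  "deltas": [
    [0.001,-0.025,0,2.2,0.004],
    [0.003,-0.055,0,4.8,0.004],
    [0.005,-0.085,0,7.4,0.004],
    [0.006,-0.115,0,10,0.004],
    [0.008,-0.145,0,12.6,0.004],
    [0.01,-0.175,0,15.2,0.004],
    [0.011,-0.195,0,17,0.004],
    [0.011,-0.205,0,17.8,0.004],
    [0.011,-0.205,0,17.8,0.004],
    [0.011,-0.205,0,17.8,0.004]
  ]
}}

```text
time_s: 10.13
position: [0.461, 0.1424, 0.1064]
ee_rot: [1.0, 0.003, -0.001, 0.0]
force: [-0.2, -0.7, -1.2]
finger_gap: 0.0096
```

```bash
python3 - <<'E'
from h import *
go(.46,.1463,.0335,0.1)
s,yaw=st();cap('wrist','w7');im,p,L=held('w7',np.array(s['position']),yaw)
np.save('w7pose.npy',[*s['position'],yaw])
cv2.imwrite('pics/w7b.png',cv2.resize(im[:,:,::-1],None,fx=1.5,fy=1.5))
print(bore_fit(L,im)[:4])
E
```

```text
10.1333 [0.461  0.1424 0.1064] 0.29 [-0.2 -0.7 -1.2] 0.009585442648663334
d tool -0.001 -0.004 0.0729 yaw 0.19
10.1333 [0.461  0.1424 0.1064] 0.29 [-0.2 -0.7 -1.2] 0.009585442648663334
(array([0.03914094, 0.0305012 , 0.00170795]), np.float64(0.0004112498913228842), 1994, (np.float64(-0.011708453906147819), np.float64(0.013445081944882382)))
```

View pics/w7b.png

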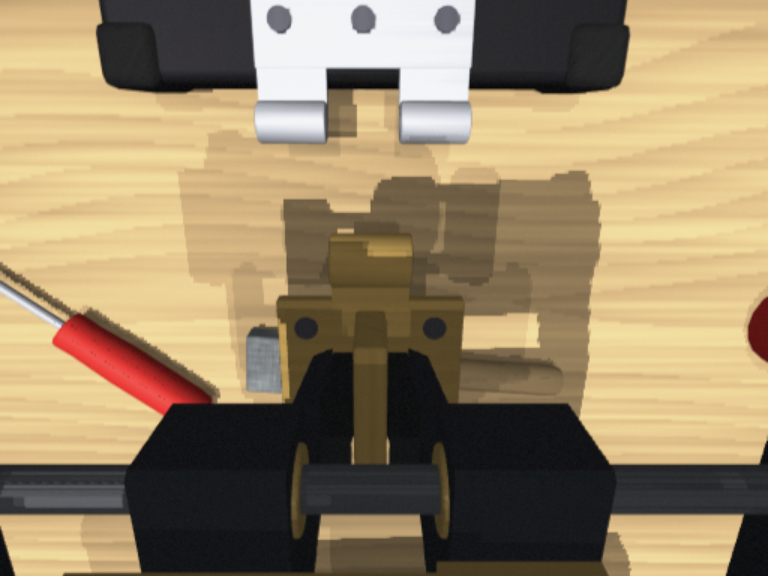

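Both hinges are in view: steel knuckles at (291,121) and (435,121), brass knuckle at (370,260). I'll measure the gap in the current tool frame, same camera.

```bash
cat >> h.py <<'E'
def steel(s,pos,yaw,bz=None):
    from scipy.optimize import least_squares
    im,p,L=held(s,pos,yaw); hsv=cv2.cvtColor(im,cv2.COLOR_RGB2HSV)
    m=((hsv[:,:,1]<70)&(hsv[:,:,2]>60)&(p[:,:,2]>.0625)&(p[:,:,2]<.078)&(abs(p[:,:,0]-.542)<.015)&(abs(p[:,:,1]-.147)<.06)).astype(np.uint8)
    n,l,S,ce=cv2.connectedComponentsWithStats(m); 
    P=L[np.isin(l,[i for i in range(1,n) if S[i,4]>60])]
    z0=.064-pos[2]
    out=[]
    for zz in (z0-.001,z0):
        f=lambda q:np.hypot(P[:,0]-q[0]-q[1]*P[:,1],P[:,2]-zz)-.009
        r=least_squares(f,[P[:,0].mean(),0],loss='soft_l1',f_scale=.001); out.append((r.x.round(5),abs(r.fun).mean()))
    y=np.sort(P[:,1]); g=np.argmax(np.diff(y)); 
    print('steel',len(P),out,'outer',y[[3,-4]],'gap',y[g-2],y[g+3],'ymid',(y[3]+y[-4])/2,(y[g-2]+y[g+3])/2,'ztop',np.percentile(P[:,2],98)+pos[2])
E
python3 - <<'E'
from h import *
q=np.load('w7pose.npy');steel('w7',q[:3],q[3])
im,p,L=held('w7',q[:3],q[3]);P=bore_fit(L,im)[4];y=np.sort(P[:,1]);print('brass y',y[3],y[-4],(y[3]+y[-4])/2)
E
```

```text
steel 2617 [(array([0.08038, 0.00088]), np.float64(0.0004820164602498889)), (array([0.08031, 0.0005 ]), np.float64(0.0009712656919253365))] outer [-0.04139067  0.04998259] gap -0.011621980397348507 0.02021488750987482 ymid 0.00429596423953681 0.004296453556263157 ztop 0.07278166203579484
brass y -0.01192842891972075 0.013692800361883362 0.0008821857210813055
```

Emit:
{"fn": "step_arm", "kwargs": {
  "deltas": [
    [0,-0.0034,0.015,0,0.004],
    [0,-0.0034,0.03,0,0.004],
    [0,-0.0034,0.045,0,0.004],
    [0,-0.0034,0.058,0,0.004],
    [0,-0.0034,0.067,0,0.004],
    [0,-0.0034,0.073,0,0.004],
    [0,-0.0034,0.073,0,0.004],
    [0,-0.0034,0.073,0,0.004],
    [0,-0.0034,0.073,0,0.004]
  ]
}}

```text
time_s: 10.93
position: [0.462, 0.1456, 0.0348]
ee_rot: [1.0, 0.002, 0.001, -0.0]
force: [-0.3, 1.1, -1.5]
finger_gap: 0.0095
```

```bash
cat >> h.py <<'E'
def look(n):
    s,yaw=st();cap('wrist',n);pos=np.array(s['position']);im,p,L=held(n,pos,yaw)
    cv2.imwrite(f'pics/{n}b.png',cv2.resize(im[:,:,::-1],None,fx=1.5,fy=1.5))
    r=bore_fit(L,im);y=np.sort(r[4][:,1]);print('brass',r[0].round(5),'ymid',(y[3]+y[-4])/2,y[3],y[-4],'world z',r[0][1]+pos[2])
    steel(n,pos,yaw)
E
python3 - <<'E'
from h import *
look('w8')
E
```

```text
10.9333 [0.462  0.1456 0.0348] 0.19 [-0.3  1.1 -1.5] 0.009477240659224943
brass [0.03903 0.03061 0.00022] ymid 0.0008698162889599678 -0.011936486674650939 0.013676119252570874 world z 0.06539974069612134
steel 5693 [(array([7.938e-02, 1.000e-05]), np.float64(0.00046959796095024774)), (array([0.07926, 0.00019]), np.float64(0.000985234982471962))] outer [-0.04473005  0.04692245] gap -0.014719439623441685 0.017041553132019955 ymid 0.0010962022786450802 0.0011610567542891352 ztop 0.07275254710876507
```

View pics/w8b.png

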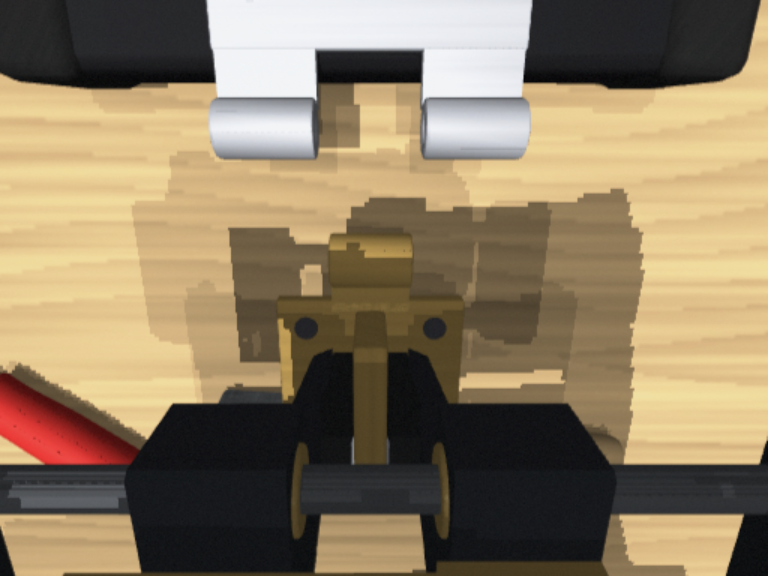

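Aligned in y (0.2–0.3 mm) and yaw. Insert 40 mm while lowering 1.6 mm, in two stages.

Emit:
{"fn": "step_arm", "kwargs": {
  "deltas": [
    [0.003,0,0.001,0,0.004],
    [0.007,0,0.0016,0,0.004],
    [0.011,0,0.0016,0,0.004],
    [0.015,0,0.0016,0,0.004],
    [0.018,0,0.0016,0,0.004],
    [0.02,0,0.0016,0,0.004],
    [0.02,0,0.0016,0,0.004],
    [0.02,0,0.0016,0,0.004]
  ]
}}

```text
time_s: 11.65
position: [0.4815, 0.1458, 0.0326]
ee_rot: [1.0, 0.002, -0.0, 0.0]
force: [0.4, -0.7, -2.0]
finger_gap: 0.0098
```

```bash
python3 - <<'E'
from h import *
look('w9')
im,d,p=cloud('w9')
hsv=cv2.cvtColor(im,cv2.COLOR_RGB2HSV)
m=(hsv[:,:,1]<70)&(p[:,:,2]>.06)&(p[:,:,2]<.078)&(abs(p[:,:,0]-.542)<.004)&(abs(p[:,:,1]-.147)<.06);print('steel crest',np.percentile(p[m][:,2],[25,50,75]))
x=robot.read_state()['position'][0]+.0392
m=(hsv[:,:,1]>80)&(p[:,:,2]>.06)&(p[:,:,2]<.08)&(abs(p[:,:,0]-x)<.004)&(abs(p[:,:,1]-.147)<.02);print('brass crest',np.percentile(p[m][:,2],[25,50,75]))
E
```

```text
11.65 [0.4815 0.1458 0.0326] 0.2 [ 0.4 -0.7 -2. ] 0.009763032723638527
brass [ 0.03907  0.03058 -0.00128] ymid 0.0008948755964894731 -0.01190747370704237 0.013697224900021317 world z 0.06312828278213997
steel 5202 [(array([ 5.984e-02, -5.000e-05]), np.float64(0.00046323939847501704)), (array([ 0.05951, -0.00075]), np.float64(0.0009643120914943266))] outer [-0.04478893  0.04696683] gap -0.014928015999912142 0.016855254790543693 ymid 0.0010889510064368453 0.0009636193953157755 ztop 0.0726693199664375
steel crest [0.07095077 0.07143947 0.07192681]
brass crest [0.07131257 0.07184866 0.07226701]
```

View pics/w9b.png

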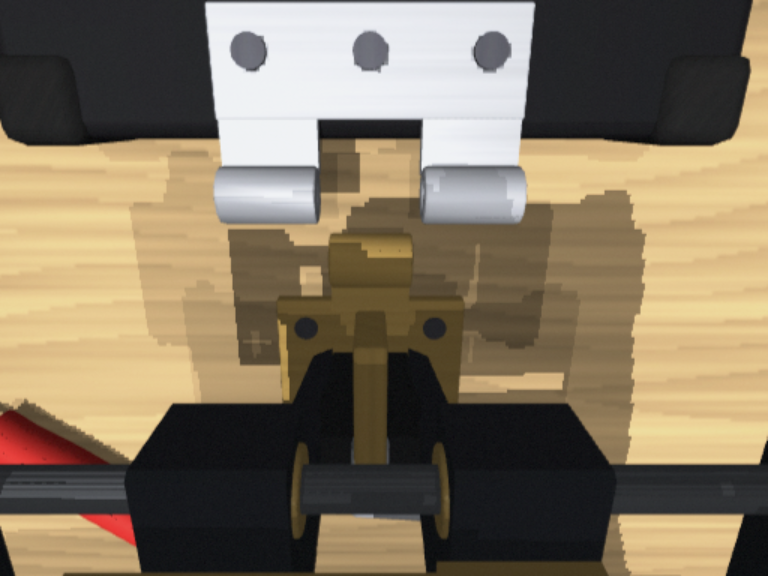

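Heights match (crests within 0.4 mm) and y is within 0.2 mm. The last 20.5 mm, slowly.

Emit:
{"fn": "step_arm", "kwargs": {
  "deltas": [
    [0.003,0,0,0,0.004],
    [0.006,0,0,0,0.004],
    [0.009,0,0,0,0.004],
    [0.012,0,0,0,0.004],
    [0.015,0,0,0,0.004],
    [0.0175,0,0,0,0.004],
    [0.0195,0,0,0,0.004],
    [0.0205,0,0,0,0.004],
    [0.0205,0,0,0,0.004],
    [0.0205,0,0,0,0.004]
  ]
}}

```text
time_s: 12.53
position: [0.502, 0.1459, 0.0326]
ee_rot: [1.0, 0.002, -0.0, -0.0]
force: [0.2, 0.2, -1.3]
finger_gap: 0.0096
```

```bash
python3 - <<'E'
from h import *
look('w10')
im,d,p=cloud('w10')
hsv=cv2.cvtColor(im,cv2.COLOR_RGB2HSV)
for n,m in (('steel',(hsv[:,:,1]<70)),('brass',hsv[:,:,1]>80)):
    m=m&(p[:,:,2]>.06)&(p[:,:,2]<.08)&(abs(p[:,:,0]-.542)<.004)&(abs(p[:,:,1]-.147)<.06);print(n,'crest',np.percentile(p[m][:,2],[25,50,75]))
cap('side','s10');cap('scene','c10')
a=load('s10')[0][190:270,190:290,::-1];b=load('c10')[0][130:230,230:360,::-1]
cv2.imwrite('pics/sc10.png',np.hstack([cv2.resize(a,(400,320),interpolation=cv2.INTER_CUBIC),cv2.resize(b,(400,320),interpolation=cv2.INTER_CUBIC)]))
st()
E
```

```text
12.5333 [0.502  0.1459 0.0326] 0.2 [ 0.2  0.2 -1.3] 0.009646967836797549
brass [3.904e-02 3.054e-02 2.000e-05] ymid 0.0008430263685923253 -0.011938767732793539 0.01362482046997819 world z 0.06316780649979453
steel 4651 [(array([0.0393 , 0.00081]), np.float64(0.0004553317600231111)), (array([0.03885, 0.00103]), np.float64(0.0009249330471221653))] outer [-0.04484139  0.04661897] gap -0.014965668948371699 0.016881151635076287 ymid 0.00088878725873906 0.0009577413433522943 ztop 0.07261559540412663
steel crest [0.07098053 0.07145886 0.07190449]
brass crest [0.07129262 0.07180106 0.07230112]
12.6833 [0.5019 0.1459 0.0327] 0.2 [-0.5  0.3 -1.2] 0.009835149692350593
```

View pics/w10b.png

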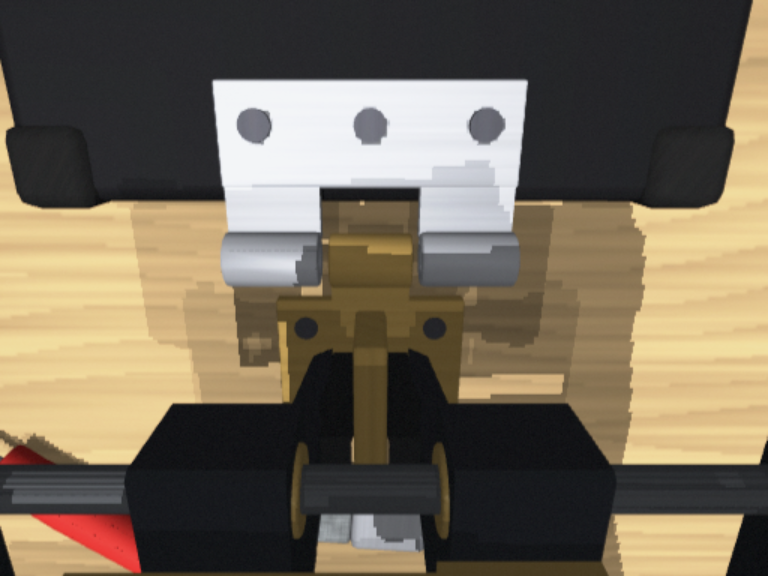

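View pics/sc10.png

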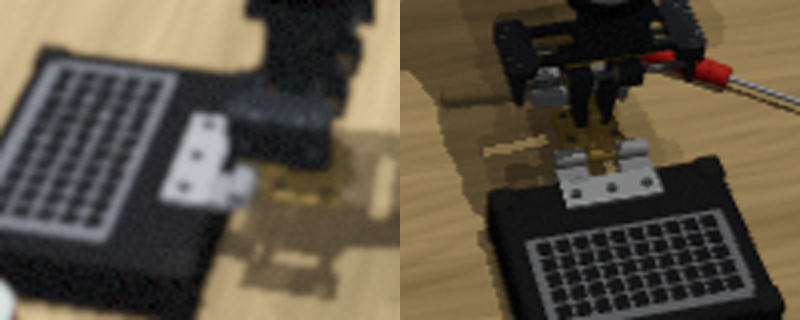

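The brass knuckle at (371,259) sits between the steel ones at (271,259) and (468,259), with open slits on both sides. The offsets are under 0.5 mm and the force is unchanged. Handing in.

```bash
python3 -c "
from h import *
s,_=st();print(np.abs(s['joint_velocities']).max());print(robot.hand_in())"
```

```text
12.6833 [0.5019 0.1459 0.0327] 0.2 [-0.5  0.3 -1.2] 0.009835149692350593
0.0010989610787326407
the job is handed in; nothing more can be done
None
```

I gripped the brass leaf by its rib, lifted it, and slid its knuckle into the gap from the front. I handed it in at 12.7 s, still held level with the plate pointing away from the computer. `hand_in` gives no verdict, so this rests on my own checks.

**Last checks:**
- **Alignment:** the wrist camera put the bore within about 0.3 mm of the steel knuckles' axis along x, 0.1 mm along y, and 0.4 mm in height. The hinge axes were parallel to within about 0.1°.
- **Level:** the only tilt check was after the lift, when the plate measured under 1° off level.
- **Contact:** there were open slits on both sides of the knuckle. The wrist force was about 1.3 N and showed no change on insertion, so it was not leaning on the computer.
- **Grip:** the squeeze was set to 35 N, and the fingers read 9.8 mm on the 10 mm rib. The joints were practically still.

**What disagreed:**
- **Reported TCP:** it read about 36 mm lower than the real finger ends. My first grip closed in the air above the rib without touching anything. I measured the offset with the wrist camera and gripped again lower.
- **Bore height:** the absolute reading was 63.1 mm against the nominal 64 mm. The steel knuckles read low by a similar amount, so I trusted the relative match.

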